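# Zero the coffee grinder and lock the setting

### The job

Zero the coffee grinder on the worktop: turn its winged adjusting screw clockwise (seen from above) until it bottoms, then back it off a quarter of a turn and let go. After that, fold the standing lock lever over until it lies fully down on the housing, and leave the mug, salt box and teaspoon round it where they are.

Things in the scene. Friction and masses are not known exactly. Their poses are not given: they have to be found in the camera images.
- grinder: low white coffee grinder without hopper, 130 (x) x 240 (y) x 70 mm, fixed to the worktop. Origin: centre of its underside; z up, x from its front (grey drawer front, does not open) to its back. At y = +65 mm stands a round aluminium collar, radius 50, top at z = 96 mm, with a rib every 45 degrees; the screw is on its axis. The flat top (z = 70 mm) is free between collar and lever.
- thumbscrew_grip (a point): grip point on the screw's axis, 128 mm above the worktop. The wing is a dark steel upright bar, 42 mm long, 12 thick, 26 tall (113 to 139 mm above the worktop), centred on the axis. The frame turns with it: x along the bar to the end with the bright pointer, y across the 12 mm, z up. Nothing else within 85 mm of the axis is higher than 109 mm. Wall cabinets hang beyond x = 0.56, above z = 0.43 m.
- thumbscrew (a joint): angle of the winged adjusting screw, rad: 0 = bottomed (hard stop), grows as it is backed off, counterclockwise from above; 1.0 to 2.6 at the start, can go to 5.5. It does not rise as it turns, has about 0.08 N m of friction and stays where it is left. A quarter turn is 1.57.
- lock_lever_hinge (a point): middle of the lock lever's hinge, fixed on the grinder at x = 0, y = -100, z = 84 mm of its frame; the hinge axis is parallel to the grinder's x, between two lugs (18 mm either side of the middle at most, 9 mm towards +y and -y, up to 5 mm above the axis). Axes as the grinder's.
- lock_lever_tip (a point): end of the lock lever, 62 mm from its hinge axis. The lever is a dark steel bar 20 mm wide (along the grinder's x) and 9 mm thick, with a flush black rubber sleeve over its last 15 mm.
- lock_lever (a joint): angle of the lock lever, rad: 0 = upright (open), 1.57 = lying flat (locked) and pointing to the grinder's +y, towards the collar, its underside about 10 mm above the flat top; 0 to 0.3 at the start. Hard stops at 0 and 1.57; about 0.1 N m of friction, stays where it is left. It does not change how the screw turns.
- mug: plain white mug, 83 x 115 x 94 mm, standing beyond the grinder's collar end, loose. Origin: centre of its underside. A bystander.
- salt_box: upright carton 39 x 59 x 92 mm, standing beyond the grinder's lever end, loose. Origin: centre of its underside. A bystander.
- teaspoon: teaspoon 132 x 26 x 11 mm with a red handle, lying behind the grinder, loose. Origin: centre of its underside. A bystander.

How it is judged:
On the way, in this order (a step that is already met when the one before it is completed fails the run):
1. the screw is turned clockwise until it bottoms (within 0.08 rad of its stop), the lever still standing (value of joint thumbscrew below 0.08 rad and value of joint lock_lever below 0.6 rad), for 0.1 s.
2. the screw is backed off a quarter turn (1.57 +- 0.22 rad) and let go, the lever still standing (value of joint thumbscrew between 1.35 and 1.79 rad and value of joint lock_lever below 0.6 rad and contact force between the fingers and anything else below 0.5 N), for 0.2 s.
At the end, for the whole second after the job is handed in: The adjusting screw stands a quarter turn (1.57 +- 0.22 rad) back from its stop, the lock lever lies down (over 1.42 rad of its 1.57), and mug, salt box and teaspoon are within 30 mm of where they stood (value of joint thumbscrew between 1.35 and 1.79 rad and value of joint lock_lever above 1.42 rad and distance of each of mug, salt_box, teaspoon from where it was at the start of the episode below 0.03 m); the robot touches nothing.
It fails at once if the mug, the salt box or the teaspoon is moved more than 30 mm or a standing one is tipped (distance of any of mug, salt_box, teaspoon from where it was at the start of the episode above 0.03 m or angle between any of mug, salt_box's own z axis and vertical above 0.5 rad).
It also fails if it takes over 67 s, if anything falls off the work surface, if the arm or the gripper's body presses on something with over 40 N, if the wrist force passes 120 N, or if a joint passes its speed limit or range.

### The arm

A 6-joint arm with a two-finger parallel gripper is mounted at the origin on a cart in front of the work surface, level with it; the furniture and walls round the work are solid. World frame = base frame: x ahead of the robot, y to its left, z up, the work surface at z = 0. Lengths are in m, angles in rad, forces in N, time in s.
With the tool pointing down it reaches from about 0.275 to 0.875 m from the base axis. Payload 12.5 kg.
Tool frame: the origin (TCP) lies on the centre line of the jaws, within the pads' length; the fingertips stand 17 mm ahead of it and the grasp point (between the pads) lies 2 mm behind it (arm.tip_reach is the distance from the TCP to the fingertips, in m); z points along the fingers, y is the line along which they close (so a half turn about z gives the same grasp; the last joint's range is limited). The gripper opens to 85 mm and grips with 20 to 120 N. Pads are 22 mm wide; open, the fingers measure 114 mm over their backs; the gripper's body (76 mm by 85 mm) begins 54 mm behind the grasp point. The pads swing forward as they close: fully open they stand 13 mm farther back than shut.
Start: joints at [1.116, 0.351, 1.652, -0, 1.139, -0.085], TCP at [0.199, 0.513, 0.248] pointing down, gripper open.
Joint ranges: [-2.75, 2.75], [-0.79, 2.1], [0.01, 2.65], [-1.57, 4.71], [0.07, 3.14], [-2.87, 2.87]. Speed limits (rad/s): [2.22, 2.22, 2.79, 3.14, 3.14, 3.14].

### API

Orientations are given as [roll, pitch, yaw] about the fixed x, y, z axes, in that order (R = Rz(yaw) Ry(pitch) Rx(roll)).
In Python, from rig import arm gives the robot as it stands.
- The arm moves only by the shell command python3 -m jog 'ROWS' [FORCE]. ROWS is JSON, a list of rows, each an object of numbers: "grip": the opening, from 0 (shut) to 1 (fully open); "tx", "ty", "tz": the shift along the tool's x, y, z in units of 25 mm (1.0 is 25 mm); "turn": the turn about the tool's z in units of 5 degrees (1.0 is 5 degrees). In form: [{"grip": .., "tx": .., "ty": .., "tz": .., "turn": ..}, ...]. A call has 1 to 20 rows; each row shifts and turns the commanded pose from where the row before left it, along the tool's axes as they then stand; what a row does not reach is not made up. A row lasts 1/8 s, in which the tool goes at most 62.5 mm and 10.7 degrees, less where a joint would pass 70% of its speed; a pose out of reach is approached as far as the arm can. A call is refused whole if a number of a shift passes 1 or a number of a turn 1, either way. A call with a gripper value outside its range is refused whole. The fingers move at their own pace and stop on an object; FORCE is the grip in N (left out, the last holds). Time passes only in rows, so rows that do not move let the fingers close. It gives the time, the measured TCP pose, the force, the opening and the grip force at its end, in the units of the state.
- arm.observe(): the state, without advancing time (a new reading comes with each control period).
- arm.capture(name): name is "side" or "top" or "wrist"; returns a dict with "image" (480x640x3 uint8, blue, green, red), "z_map" (480x640 float32, m along the optical axis (not along the pixel's ray), 0 where there is no reading), "fovy" (degrees; the focal length in pixels is half the picture's height over the tangent of half this angle, whatever the lens; pixels are square), "cx", "cy" (the principal point, pixels), "R" (3x3) and "t" (3): a world point X has camera coordinates R X + t. Camera axes: x right, y down, z forward; pixel columns grow to the right and rows downward; lengths in m; the calibration is good to about 2 mm. A picture is of the moment at which its call begins.
- arm.hand_in(): hands the job in; it is judged then, once.
The state is a dict: "time": time; "joint_positions": joint angles; "joint_velocities": joint speeds; "effort": joint torques, N m; "eef_pos": TCP position; "tcp_rot": TCP orientation; "wrist_force": force on the tool from outside, world axes, zero at the start; "torque": the same for the moment, N m; "grip_width": finger opening in m; "finger_force": force on a finger pad.
Only numpy, scipy, OpenCV 4.12 (cv2) and the standard library are available. Lean on these libraries where they do the work, as an engineer would, in place of code of your own. Each camera call takes 0.05 s, during which the arm holds its last target. There are 200 camera calls.

## Working session

There is one attempt and no reset: what is moved stays moved. The work goes in short steps, Python scripts to look and compute and a shell command to move; the robot and the scene stay as the last step left them, time stands still between calls to the robot, and variables do not carry over. Pictures are saved under pics/ and viewed, at most 10 in all, crops included, and the job is handed in when it is done.

```bash
mkdir -p pics; ls; python3 - <<'E'
from rig import arm
import cv2,numpy as np
print(arm.observe())
for n in ("top","side"):
    c=arm.capture(n); cv2.imwrite(f"pics/{n}0.png",c["image"]); np.savez(n+"0.npz",**c)
    print(n,c["fovy"],c["cx"],c["cy"],c["R"],c["t"])
E
```

```text
pics
{'time': 0.0, 'joint_positions': array([ 1.11639259e+00,  3.51258600e-01,  1.65242179e+00,  6.76046968e-06,
        1.13909874e+00, -8.46043690e-02]), 'joint_velocities': array([-0.00105816, -0.00253964, -0.00019009, -0.00051368,  0.00160756,
        0.0009731 ]), 'effort': array([-8.79380877e-04, -5.06089675e+01, -2.91414768e+01, -1.13081539e-04,
        4.50136795e-03,  3.08485210e-05]), 'eef_pos': array([0.19862617, 0.51254963, 0.24774703]), 'tcp_rot': array([-3.14041094e+00, -1.06376271e-04,  2.77179039e+00]), 'wrist_force': array([-0.2146667 , -0.54668923,  0.69886686]), 'torque': array([ 0.01230559, -0.01780819,  0.00419559]), 'finger_force': 0.0, 'grip_width': 0.08581237677167329}
top 53.282219881956514 321.62067533805396 233.1436108805052 [[ 0.00823057 -0.99995957  0.00362032]
 [-0.99404976 -0.00857507 -0.10858887]
 [ 0.10861552 -0.00270503 -0.99408015]] [0.01271457 0.51349214 1.03021752]
side 43.44263996602476 322.05017491801715 244.28451022630966 [[-0.93556203 -0.35246284  0.02221776]
 [-0.24780236  0.61032824 -0.75239181]
 [ 0.25163003 -0.70941482 -0.65834105]] [0.50488226 0.19899994 1.50667656]
```

View pics/top0.png

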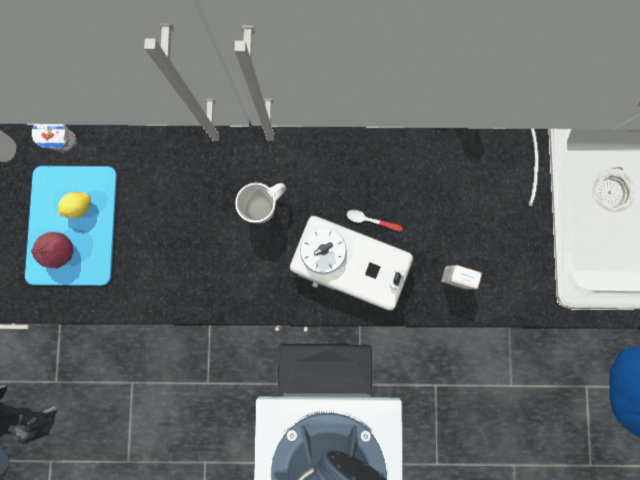

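View pics/side0.png

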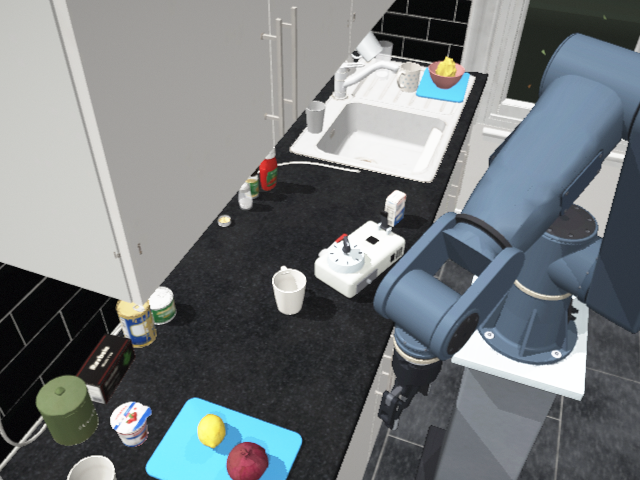

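The top view shows the collar and wing near (324,250), the lever near (397,280), the mug at (257,202), the spoon at (375,220) and the salt box at (462,277). In the side view the grinder is near (360,258).

```bash
cat > h.py <<'E'
import numpy as np,cv2
def K(c):
    return 240/np.tan(np.radians(c["fovy"])/2),float(c["cx"]),float(c["cy"])
def plane(c,uv,z):
    f,cx,cy=K(c); R=c["R"];o=-R.T@c["t"]
    uv=np.atleast_2d(uv).astype(float)
    d=np.c_[(uv[:,0]-cx)/f,(uv[:,1]-cy)/f,np.ones(len(uv))]@R
    return o+d*((z-o[2])/d[:,2])[:,None]
def cloud(c):
    f,cx,cy=K(c); v,u=np.mgrid[:480,:640]; z=c["z_map"]
    return (np.dstack([(u-cx)/f*z,(v-cy)/f*z,z])-c["t"])@c["R"]
def proj(c,X):
    f,cx,cy=K(c); p=np.atleast_2d(X)@c["R"].T+c["t"]
    return np.c_[cx+f*p[:,0]/p[:,2],cy+f*p[:,1]/p[:,2]]
E
python3 - <<'E'
from h import *
c=dict(np.load("top0.npz")); s=dict(np.load("side0.npz"))
im=c["image"]; cv2.imwrite("pics/t1.png",np.hstack([cv2.resize(im[210:315,280:420],None,fx=4,fy=4,interpolation=2)]))
P=cloud(c)
m=(P[...,2]>.06)&(P[...,2]<.078)&(c["z_map"]>0); m[:, :285]=0;m[:,420:]=0;m[:210]=0;m[320:]=0
pts=P[m][:,:2]; r=cv2.minAreaRect((pts*1000).astype(np.float32)); print("top rect mm",r, cv2.boxPoints(r).tolist())
sub=np.zeros_like(m); sub[210:320,285:420]=1
k=sub&(P[...,2]>.086)&(P[...,2]<.102); (x,y),rad=cv2.minEnclosingCircle((P[k][:,:2]*1000).astype(np.float32)); print("collar/levers",x,y,rad,P[k].mean(0))
g=im.max(2); 
d=sub&(g<90)&(P[...,2]>.06)
n,l,st,ce=cv2.connectedComponentsWithStats(d.astype(np.uint8))
for i in range(1,n):
    if st[i,4]>8:
        q=P[l==i]; print(st[i],ce[i],q.min(0),q.max(0))
        v,u=np.nonzero(l==i); w=plane(c,np.c_[u,v],.139 if ce[i][0]<345 else .12)[:,:2]*1000
        print(cv2.minAreaRect(w.astype(np.float32)))
E
```

```text
top rect mm ((447.4501647949219, -45.65478515625), (238.9007110595703, 129.36715698242188), 68.933837890625) [[344.15374755859375, -133.87155151367188], [464.874755859375, -180.3720245361328], [550.74658203125, 42.561981201171875], [430.02557373046875, 89.06245422363281]]
collar/levers 444.8329162597656 -43.234012603759766 110.24263000488281 [0.46787441 0.00872161 0.09514561]
[319 247  11   7  27] [324.2962963 251.       ] [0.46194438 0.00256802 0.11214443] [0.47385541 0.02218425 0.14030419]
((465.6977233886719, 11.047857284545898), (5.750114440917969, 23.00391960144043), 31.491737365722656)
[366 263  14  15 133] [372.2556391  270.05263158] [ 0.39843448 -0.10410229  0.06652508] [0.44619305 0.01990406 1.07983229]
((429.75567626953125, -84.71669006347656), (21.172252655029297, 24.58915901184082), 68.61416625976562)
[394 273   7  12  47] [396.95744681 278.78723404] [ 0.40260882 -0.14584545  0.08590996] [ 0.4237864  -0.12406488  0.1485584 ]
((413.8473205566406, -133.92913818359375), (10.057235717773438, 21.434303283691406), 71.0451431274414)
```

View pics/t1.png

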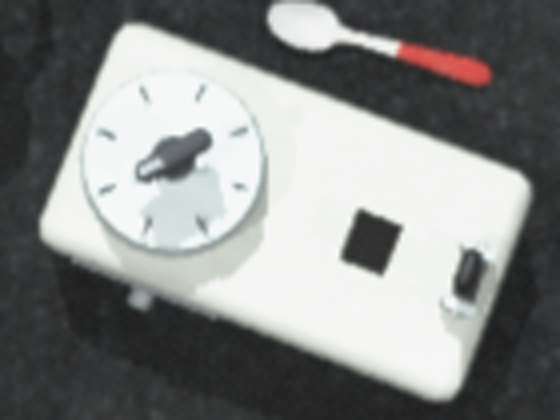

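The wing's pointer end is at crop pixel (148,170), toward the lower left. Its other end is at (205,138), so the bar's yaw is about 119°. The lever is near (470,275) and stands almost upright.

```bash
python3 -m jog '[{"grip":1,"turn":1},{"turn":1},{"turn":1},{"turn":1},{"turn":1},{"turn":1},{"turn":1},{"turn":1},{"tx":-1},{"tx":-1},{"tx":-1},{"tx":-1},{"tx":-1},{"tx":-1},{"tx":-1},{"tx":-1},{"tx":-1},{"tx":-1},{"tx":-1},{"tx":-1}]' 30 && python3 -m jog '[{"tx":-1},{"tx":-1},{"tx":-1},{"tx":-1},{"tx":-1},{"tx":-1},{"tx":-1},{"tx":-1},{"tx":-1},{"tx":-1},{"tx":-0.7},{"tx":0},{"tx":0}]'
python3 - <<'E'
from rig import arm
from h import *
for n in ("wrist","top"):
    c=arm.capture(n); np.savez(n+"1.npz",**c); cv2.imwrite(f"pics/{n}1.png",c["image"])
    if n=="wrist": print(-c["R"].T@c["t"],c["R"][2],proj(c,[[.4708,.015,.139],[.4116,-.139,.146]]))
E
```

```text
[0.12384305 0.54048549 0.37305312] [ 0.28765663 -0.11152042 -0.95121862] [[ -52.95094617  672.22697803]
 [-231.94279233  682.48633573]]$[0]: bad value
```

View pics/wrist1.png

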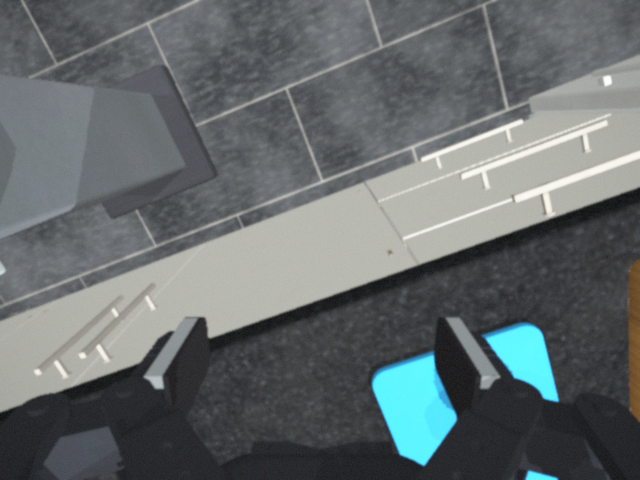

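The wrist picture shows only the floor and worktop: the call was refused, so the arm hasn't moved. Rows need all five keys.

```bash
python3 -m jog '[{"grip":1,"tx":0,"ty":0,"tz":0,"turn":1},{"grip":1,"tx":0,"ty":0,"tz":0,"turn":1},{"grip":1,"tx":0,"ty":0,"tz":0,"turn":1},{"grip":1,"tx":0,"ty":0,"tz":0,"turn":1},{"grip":1,"tx":0,"ty":0,"tz":0,"turn":1},{"grip":1,"tx":0,"ty":0,"tz":0,"turn":1},{"grip":1,"tx":0,"ty":0,"tz":0,"turn":1},{"grip":1,"tx":0,"ty":0,"tz":0,"turn":1},{"grip":1,"tx":-1,"ty":0,"tz":0,"turn":0},{"grip":1,"tx":-1,"ty":0,"tz":0,"turn":0},{"grip":1,"tx":-1,"ty":0,"tz":0,"turn":0},{"grip":1,"tx":-1,"ty":0,"tz":0,"turn":0},{"grip":1,"tx":-1,"ty":0,"tz":0,"turn":0},{"grip":1,"tx":-1,"ty":0,"tz":0,"turn":0},{"grip":1,"tx":-1,"ty":0,"tz":0,"turn":0},{"grip":1,"tx":-1,"ty":0,"tz":0,"turn":0},{"grip":1,"tx":-1,"ty":0,"tz":0,"turn":0},{"grip":1,"tx":-1,"ty":0,"tz":0,"turn":0},{"grip":1,"tx":-1,"ty":0,"tz":0,"turn":0},{"grip":1,"tx":-1,"ty":0,"tz":0,"turn":0}]' 30 && python3 -m jog '[{"grip":1,"tx":-1,"ty":0,"tz":0,"turn":0},{"grip":1,"tx":-1,"ty":0,"tz":0,"turn":0},{"grip":1,"tx":-1,"ty":0,"tz":0,"turn":0},{"grip":1,"tx":-1,"ty":0,"tz":0,"turn":0},{"grip":1,"tx":-1,"ty":0,"tz":0,"turn":0},{"grip":1,"tx":-1,"ty":0,"tz":0,"turn":0},{"grip":1,"tx":-1,"ty":0,"tz":0,"turn":0},{"grip":1,"tx":-1,"ty":0,"tz":0,"turn":0},{"grip":1,"tx":-1,"ty":0,"tz":0,"turn":0},{"grip":1,"tx":-0.7,"ty":0,"tz":0,"turn":0},{"grip":1,"tx":-0.8,"ty":0,"tz":0,"turn":0},{"grip":1,"tx":0,"ty":0,"tz":0,"turn":0},{"grip":1,"tx":0,"ty":0,"tz":0,"turn":0}]'
python3 - <<'E'
from rig import arm
from h import *
for n in ("wrist","top"):
    c=arm.capture(n); np.savez(n+"1.npz",**c); cv2.imwrite(f"pics/{n}2.png",c["image"])
    if n=="wrist": print(-c["R"].T@c["t"],c["R"][2],proj(c,[[.4708,.015,.139],[.4116,-.139,.146]]))
E
```

```text
time: 2.7
eef_pos: [0.3436, 0.2492, 0.2483]
tcp_rot: [-3.142, 0.0, 2.074]
wrist_force: [-0.2, -0.0, -0.4]
grip_width: 0.0854
finger_force: 0.0
time: 4.32
eef_pos: [0.4696, 0.0202, 0.2482]
tcp_rot: [-3.141, -0.0, 2.074]
wrist_force: [-0.6, 1.0, 0.3]
grip_width: 0.0854
finger_force: 0.0
[0.43045216 0.08870141 0.37345054] [ 0.14866276 -0.26920005 -0.95154123] [[320.94915656 256.71453967]
 [141.5155109  402.95743931]]
```

View pics/wrist2.png

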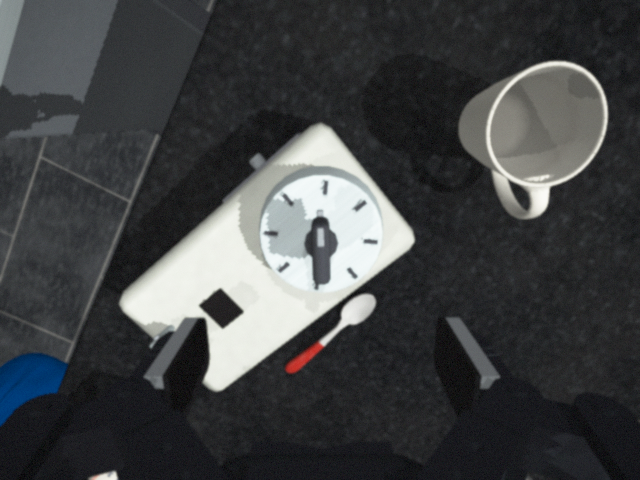

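The wing runs straight down the picture from (320,215) to (320,283), so it's aligned with the tool's x. The collar is centred near (321,232).

```bash
python3 - <<'E'
from h import *
c=dict(np.load("wrist1.npz")); im=c["image"]; P=cloud(c)
m=np.zeros((480,640),bool); m[200:300,270:375]=1
d=m&(P[...,2]>.115)&(P[...,2]<.15)
q=P[d]; print(len(q),q.min(0),q.max(0))
r=cv2.minAreaRect((q[:,:2]*1000).astype(np.float32)); print(r)
k=(P[...,2]>.092)&(P[...,2]<.1)&(im.max(2)>120); k[:150]=0;k[305:]=0;k[:,:250]=0;k[:,395:]=0
print(cv2.minEnclosingCircle((P[k][:,:2]*1000).astype(np.float32)))
g=m&(im.max(2)<80)&(P[...,2]>.13); v,u=np.nonzero(g); w=plane(c,np.c_[u,v],.139)[:,:2]*1000
print(cv2.minAreaRect(w.astype(np.float32)))
E
```

```text
1264 [ 0.45648269 -0.00374624  0.11502807] [0.48447454 0.03695015 0.14175605]
((469.86761474609375, 17.4599666595459), (13.212469100952148, 45.366825103759766), 30.262428283691406)
((470.5716552734375, 15.35946273803711), 46.35126876831055)
((468.9200439453125, 16.97435760498047), (11.212127685546875, 41.590328216552734), 28.308462142944336)
```

```bash
python3 -m jog '[{"grip":1,"tx":-0.16,"ty":-0.07,"tz":1,"turn":0},{"grip":1,"tx":0,"ty":0,"tz":1,"turn":0},{"grip":1,"tx":0,"ty":0,"tz":1,"turn":0},{"grip":1,"tx":0,"ty":0,"tz":0.9,"turn":0},{"grip":1,"tx":0,"ty":0,"tz":0.8,"turn":0},{"grip":1,"tx":0,"ty":0,"tz":0,"turn":0},{"grip":0,"tx":0,"ty":0,"tz":0,"turn":0},{"grip":0,"tx":0,"ty":0,"tz":0,"turn":0},{"grip":0,"tx":0,"ty":0,"tz":0,"turn":0},{"grip":0,"tx":0,"ty":0,"tz":0,"turn":0},{"grip":0,"tx":0,"ty":0,"tz":0,"turn":0},{"grip":0,"tx":0,"ty":0,"tz":0,"turn":0},{"grip":0,"tx":0,"ty":0,"tz":0,"turn":0},{"grip":0,"tx":0,"ty":0,"tz":0,"turn":0}]' 30; python3 -c "
from rig import arm;print(arm.observe()['torque'])"
```

```text
time: 6.18
eef_pos: [0.4712, 0.0158, 0.1314]
tcp_rot: [3.139, 0.001, 2.074]
wrist_force: [3.2, 3.8, 4.7]
grip_width: 0.0116
finger_force: 34.9
[ 0.61288063 -0.49964151  0.05880114]
```

```bash
python3 -m jog '[{"grip":0,"tx":0,"ty":0,"tz":0,"turn":1},{"grip":0,"tx":0,"ty":0,"tz":0,"turn":1},{"grip":0,"tx":0,"ty":0,"tz":0,"turn":1},{"grip":0,"tx":0,"ty":0,"tz":0,"turn":1},{"grip":0,"tx":0,"ty":0,"tz":0,"turn":1},{"grip":0,"tx":0,"ty":0,"tz":0,"turn":1},{"grip":0,"tx":0,"ty":0,"tz":0,"turn":1},{"grip":0,"tx":0,"ty":0,"tz":0,"turn":1},{"grip":0,"tx":0,"ty":0,"tz":0,"turn":1},{"grip":0,"tx":0,"ty":0,"tz":0,"turn":1}]' ; python3 -c "
from rig import arm;print(arm.observe()['torque'])"
python3 -m jog '[{"grip":0,"tx":0,"ty":0,"tz":0,"turn":1},{"grip":0,"tx":0,"ty":0,"tz":0,"turn":1}]' ; python3 -c "
from rig import arm;print(arm.observe()['torque'])"
python3 -m jog '[{"grip":0,"tx":0,"ty":0,"tz":0,"turn":1},{"grip":0,"tx":0,"ty":0,"tz":0,"turn":1}]' ; python3 -c "
from rig import arm;print(arm.observe()['torque'])"
```

```text
time: 7.42
eef_pos: [0.4714, 0.0159, 0.1314]
tcp_rot: [3.139, -0.002, 1.198]
wrist_force: [6.2, 4.3, 3.4]
grip_width: 0.0112
finger_force: 34.7
[ 0.82308175 -0.68207809  0.08616258]
time: 7.68
eef_pos: [0.4715, 0.0159, 0.1314]
tcp_rot: [3.139, -0.002, 1.024]
wrist_force: [5.7, 3.6, 3.1]
grip_width: 0.0113
finger_force: 34.6
[ 0.79725679 -0.82744627  0.11911893]
time: 7.92
eef_pos: [0.4716, 0.0159, 0.1315]
tcp_rot: [3.139, -0.003, 0.849]
wrist_force: [6.8, 4.9, 2.9]
grip_width: 0.0109
finger_force: 34.6
[ 0.74273362 -0.87634025  0.0890846 ]
```

```bash
cat > q.py <<'E'
import sys
from rig import arm
o=arm.observe(); print(o['tcp_rot'][2],o['torque'],o['joint_positions'][5]); sys.exit(abs(o['torque'][2])>0.3)
E
python3 -m jog '[{"grip":0,"tx":0,"ty":0,"tz":0,"turn":1},{"grip":0,"tx":0,"ty":0,"tz":0,"turn":1}]' >/dev/null; python3 q.py &&
python3 -m jog '[{"grip":0,"tx":0,"ty":0,"tz":0,"turn":1},{"grip":0,"tx":0,"ty":0,"tz":0,"turn":1}]' >/dev/null&& python3 q.py &&
python3 -m jog '[{"grip":0,"tx":0,"ty":0,"tz":0,"turn":1},{"grip":0,"tx":0,"ty":0,"tz":0,"turn":1}]' >/dev/null&& python3 q.py &&
python3 -m jog '[{"grip":0,"tx":0,"ty":0,"tz":0,"turn":1},{"grip":0,"tx":0,"ty":0,"tz":0,"turn":1}]' >/dev/null&& python3 q.py
```

```text
0.6743923159829073 [ 0.71210879 -0.9019417   0.04381081] 0.8303815097186152False
```

```bash
sed -i 's/sys.exit(\(.*\))$/sys.exit(int(\1))/' q.py
python3 -m jog '[{"grip":0,"tx":0,"ty":0,"tz":0,"turn":1},{"grip":0,"tx":0,"ty":0,"tz":0,"turn":1}]' >/dev/null&& python3 q.py &&
python3 -m jog '[{"grip":0,"tx":0,"ty":0,"tz":0,"turn":1},{"grip":0,"tx":0,"ty":0,"tz":0,"turn":1}]' >/dev/null&& python3 q.py &&
python3 -m jog '[{"grip":0,"tx":0,"ty":0,"tz":0,"turn":1},{"grip":0,"tx":0,"ty":0,"tz":0,"turn":1}]' >/dev/null&& python3 q.py &&
python3 -m jog '[{"grip":0,"tx":0,"ty":0,"tz":0,"turn":1},{"grip":0,"tx":0,"ty":0,"tz":0,"turn":1}]' >/dev/null&& python3 q.py
```

```text
0.49988617745964903 [ 0.71324056 -0.92521833  0.0788819 ] 1.0048896686987443
0.325415129693972 [ 0.60804443 -1.04276528  0.09526714] 1.1794509615035684
0.15088533380531266 [ 0.5478875  -0.98587416  0.09505033] 1.3539478152224755
-0.023699717688024702 [ 0.40597538 -1.03821032  0.09989275] 1.5285447810960626
```

```bash

python3 -m jog '[{"grip":0,"tx":0,"ty":0,"tz":0,"turn":1},{"grip":0,"tx":0,"ty":0,"tz":0,"turn":0.5}]' >/dev/null&& python3 q.py &&
python3 -m jog '[{"grip":0,"tx":0,"ty":0,"tz":0,"turn":1},{"grip":0,"tx":0,"ty":0,"tz":0,"turn":0.5}]' >/dev/null&& python3 q.py &&
python3 -m jog '[{"grip":0,"tx":0,"ty":0,"tz":0,"turn":1},{"grip":0,"tx":0,"ty":0,"tz":0,"turn":0.5}]' >/dev/null&& python3 q.py &&
python3 -m jog '[{"grip":0,"tx":0,"ty":0,"tz":0,"turn":1},{"grip":0,"tx":0,"ty":0,"tz":0,"turn":0.5}]' >/dev/null&& python3 q.py
```

```text
-0.15364504403351376 [ 0.41386539 -0.96870037  0.1290685 ] 1.658570249867559
-0.284590047527272 [ 0.25825736 -1.04591048  0.09492533] 1.7894855129984881
-0.41440071943833323 [ 0.26274224 -1.00156387  0.84394179] 1.9197025347353103
```

```bash

python3 -m jog '[{"grip":0,"tx":0,"ty":0,"tz":0,"turn":0.3},{"grip":0,"tx":0,"ty":0,"tz":0,"turn":0},{"grip":0,"tx":0,"ty":0,"tz":0,"turn":0}]' >/dev/null; python3 q.py
python3 -m jog '[{"grip":0,"tx":0,"ty":0,"tz":0,"turn":-0.5},{"grip":0,"tx":0,"ty":0,"tz":0,"turn":0}]' >/dev/null; python3 q.py
python3 -m jog '[{"grip":0,"tx":0,"ty":0,"tz":0,"turn":-0.5},{"grip":0,"tx":0,"ty":0,"tz":0,"turn":0}]' >/dev/null; python3 q.py
```

```text
-0.4372607545735454 [ 0.2540606  -1.03131498  1.12823933] 1.9431429007726728
-0.3943900919000485 [ 0.27599308 -1.11711682  0.53504321] 1.8997063587305016
-0.351797576123025 [ 0.28278032 -1.08358296  0.09548458] 1.856660020904818
```

```bash

python3 -m jog '[{"grip":0,"tx":0,"ty":0,"tz":0,"turn":-1},{"grip":0,"tx":0,"ty":0,"tz":0,"turn":-1},{"grip":0,"tx":0,"ty":0,"tz":0,"turn":-1},{"grip":0,"tx":0,"ty":0,"tz":0,"turn":-1},{"grip":0,"tx":0,"ty":0,"tz":0,"turn":-1},{"grip":0,"tx":0,"ty":0,"tz":0,"turn":-1},{"grip":0,"tx":0,"ty":0,"tz":0,"turn":-1},{"grip":0,"tx":0,"ty":0,"tz":0,"turn":-1},{"grip":0,"tx":0,"ty":0,"tz":0,"turn":-1},{"grip":0,"tx":0,"ty":0,"tz":0,"turn":-1},{"grip":0,"tx":0,"ty":0,"tz":0,"turn":-1},{"grip":0,"tx":0,"ty":0,"tz":0,"turn":-1},{"grip":0,"tx":0,"ty":0,"tz":0,"turn":-1},{"grip":0,"tx":0,"ty":0,"tz":0,"turn":-1},{"grip":0,"tx":0,"ty":0,"tz":0,"turn":-1},{"grip":0,"tx":0,"ty":0,"tz":0,"turn":-1},{"grip":0,"tx":0,"ty":0,"tz":0,"turn":-1},{"grip":0,"tx":0,"ty":0,"tz":0,"turn":-1},{"grip":0,"tx":0,"ty":0,"tz":0,"turn":-0.2},{"grip":0,"tx":0,"ty":0,"tz":0,"turn":0}]'; python3 q.py
python3 -m jog '[{"grip":0.5,"tx":0,"ty":0,"tz":0,"turn":0},{"grip":0.6,"tx":0,"ty":0,"tz":0,"turn":0},{"grip":0.6,"tx":0,"ty":0,"tz":0,"turn":0},{"grip":0.6,"tx":0,"ty":0,"tz":0,"turn":0},{"grip":0.6,"tx":0,"ty":0,"tz":0,"turn":0},{"grip":0.6,"tx":0,"ty":0,"tz":0,"turn":0},{"grip":0.6,"tx":0,"ty":0,"tz":-0.5,"turn":0},{"grip":0.6,"tx":0,"ty":0,"tz":-1,"turn":0},{"grip":0.6,"tx":0,"ty":0,"tz":-1,"turn":0},{"grip":0.6,"tx":0,"ty":0,"tz":-1,"turn":0},{"grip":0.6,"tx":0,"ty":0,"tz":-1,"turn":0},{"grip":0.6,"tx":0,"ty":0,"tz":0,"turn":0}]'
python3 - <<'E'
from rig import arm
from h import *
c=arm.capture("wrist"); np.savez("wrist3.npz",**c); cv2.imwrite("pics/wrist3.png",c["image"])
P=cloud(c)
d=(P[...,2]>.115)&(P[...,2]<.15)&(np.hypot(P[...,0]-.47,P[...,1]-.016)<.03)
q=P[d]; r=cv2.minAreaRect((q[:,:2]*1000).astype(np.float32)); print(r)
e=(P[...,2]>.1)&(P[...,2]<.16)&(np.hypot(P[...,0]-.4116,P[...,1]+.139)<.045)
q=P[e]; print(len(q)); 
if len(q): print(q.min(0),q.max(0),proj(c,[[.4116,-.139,.084]]))
for z in range(100,160,8):
    w=q[(q[:,2]*1000>=z)&(q[:,2]*1000<z+8)]
    if len(w): print(z,len(w),w.mean(0))
E
```

```text
time: 13.3
eef_pos: [0.4715, 0.0159, 0.1315]
tcp_rot: [3.139, -0.001, 1.236]
wrist_force: [4.4, 4.6, 3.3]
grip_width: 0.0114
finger_force: 35.0
1.235954586072039 [ 0.84897957 -0.70685112  0.07633823] 0.2688033877474132
time: 14.8
eef_pos: [0.471, 0.0156, 0.2454]
tcp_rot: [3.138, -0.001, 1.236]
wrist_force: [-0.1, 0.9, -0.4]
grip_width: 0.0512
finger_force: 0.0
((469.9098815917969, 17.262550354003906), (45.00831985473633, 19.370670318603516), 80.3604507446289)
881
[ 0.40341712 -0.13827977  0.10019659] [ 0.4259089  -0.12086743  0.14456663] [[315.72191259 406.43919236]]
100 127 [ 0.4137403  -0.13117313  0.10424153]
108 139 [ 0.41432908 -0.12986191  0.11207588]
116 152 [ 0.41508916 -0.12849158  0.12012782]
124 150 [ 0.41528163 -0.12698276  0.12785631]
132 194 [ 0.41616728 -0.12543174  0.1360881 ]
140 119 [ 0.41782296 -0.12547607  0.14183295]
```

View pics/wrist3.png

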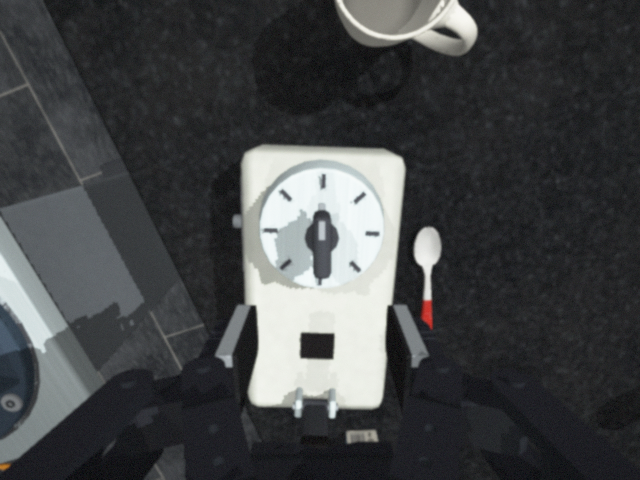

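The wing is vertical in the picture, from (321,210) to (321,280). It's aligned with the tool at yaw 1.236, about 1.59 rad from the stop, and released. The lever stands at (315,410), tilted slightly toward the collar.

I'll go behind the lever with shut fingers, staying above the salt box's height.

```bash

python3 -m jog '[{"grip":0,"tx":0,"ty":0,"tz":0,"turn":0.38},{"grip":0,"tx":-1,"ty":0,"tz":0,"turn":0},{"grip":0,"tx":-1,"ty":0,"tz":0,"turn":0},{"grip":0,"tx":-1,"ty":0,"tz":0,"turn":0},{"grip":0,"tx":-1,"ty":0,"tz":0,"turn":0},{"grip":0,"tx":-1,"ty":0,"tz":0,"turn":0},{"grip":0,"tx":-1,"ty":0,"tz":0,"turn":0},{"grip":0,"tx":-1,"ty":0,"tz":0,"turn":0},{"grip":0,"tx":-0.62,"ty":0,"tz":0,"turn":0},{"grip":0,"tx":0,"ty":0,"tz":0,"turn":0},{"grip":0,"tx":0,"ty":0,"tz":1,"turn":0},{"grip":0,"tx":0,"ty":0,"tz":1,"turn":0},{"grip":0,"tx":0,"ty":0,"tz":1,"turn":0},{"grip":0,"tx":0,"ty":0,"tz":1,"turn":0},{"grip":0,"tx":0,"ty":0,"tz":0.5,"turn":0},{"grip":0,"tx":0,"ty":0,"tz":0,"turn":0}]'
python3 - <<'E'
from rig import arm
from h import *
c=arm.capture("side"); im=c["image"][180:300,300:460]
t=arm.capture("top")["image"][210:315,330:490]
cv2.imwrite("pics/s4.png",np.vstack([cv2.resize(im,None,fx=2.7,fy=2.7),cv2.resize(t,(432,270))]))
E
```

```text
time: 16.85
eef_pos: [0.4016, -0.1617, 0.1304]
tcp_rot: [-3.14, -0.0, 1.203]
wrist_force: [-0.0, 0.6, 0.7]
grip_width: -0.0
finger_force: 0.0
```

View pics/s4.png

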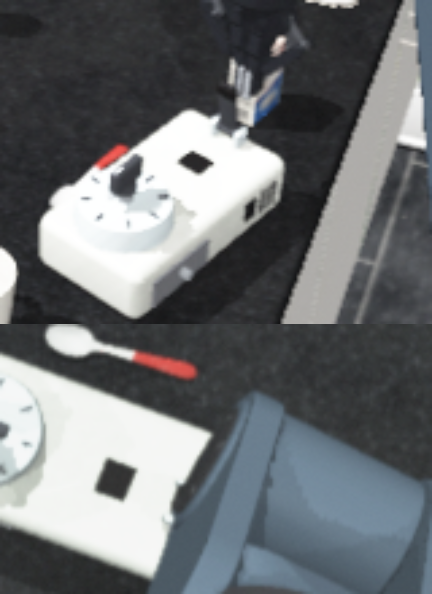

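The shut fingers stand right behind the upright lever, with the lever near (230,105) in the side crop and the salt box behind it. Now I'll push toward the collar.

```bash

python3 -m jog '[{"grip":0,"tx":0.5,"ty":0,"tz":0,"turn":0},{"grip":0,"tx":0.4,"ty":0,"tz":0,"turn":0},{"grip":0,"tx":0.4,"ty":0,"tz":0,"turn":0},{"grip":0,"tx":0.4,"ty":0,"tz":0,"turn":0},{"grip":0,"tx":0.4,"ty":0,"tz":0,"turn":0}]'
python3 -m jog '[{"grip":0,"tx":0.4,"ty":0,"tz":0,"turn":0},{"grip":0,"tx":0.4,"ty":0,"tz":0,"turn":0},{"grip":0,"tx":0.2,"ty":0,"tz":0,"turn":0},{"grip":0,"tx":0,"ty":0,"tz":0.2,"turn":0},{"grip":0,"tx":0,"ty":0,"tz":0.2,"turn":0},{"grip":0,"tx":0,"ty":0,"tz":0.2,"turn":0}]'
```

```text
time: 17.58
eef_pos: [0.421, -0.1126, 0.1311]
tcp_rot: [3.141, 0.0, 1.203]
wrist_force: [-1.2, -2.9, 1.2]
grip_width: -0.0002
finger_force: 1.4
time: 18.32
eef_pos: [0.4295, -0.09, 0.1154]
tcp_rot: [-3.141, -0.0, 1.202]
wrist_force: [0.9, 0.9, 1.8]
grip_width: -0.0002
finger_force: 1.1
```

```bash

python3 -m jog '[{"grip":0,"tx":0,"ty":0,"tz":0.15,"turn":0},{"grip":0,"tx":0,"ty":0,"tz":0.15,"turn":0},{"grip":0,"tx":0,"ty":0,"tz":0,"turn":0}]'
python3 -m jog '[{"grip":0,"tx":0,"ty":0,"tz":0.1,"turn":0},{"grip":0,"tx":0,"ty":0,"tz":0,"turn":0}]'
```

```text
time: 18.7
eef_pos: [0.4293, -0.0899, 0.1079]
tcp_rot: [-3.141, 0.0, 1.203]
wrist_force: [0.2, 0.3, -0.4]
grip_width: 0.0002
finger_force: 0.0
time: 18.95
eef_pos: [0.4295, -0.0898, 0.1057]
tcp_rot: [-3.141, 0.0, 1.203]
wrist_force: [-0.0, -0.8, 0.3]
grip_width: -0.0001
finger_force: 0.0
```

```bash

python3 -m jog '[{"grip":0,"tx":0,"ty":0,"tz":0.1,"turn":0},{"grip":0,"tx":0,"ty":0,"tz":0,"turn":0}]'|grep force
python3 -m jog '[{"grip":0,"tx":0,"ty":0,"tz":0.06,"turn":0},{"grip":0,"tx":0,"ty":0,"tz":0,"turn":0}]'|grep -E "force|pos"
```

```text
wrist_force: [-5.8, 2.8, 23.6]
finger_force: 11.6
eef_pos: [0.4301, -0.09, 0.1037]
wrist_force: [-9.9, 4.1, 38.4]
finger_force: 19.0
```

Firm contact at TCP z = 0.1037, so the lever is on its stop. Next I'll retreat and check.

```bash

python3 -m jog '[{"grip":0,"tx":0,"ty":0,"tz":-0.5,"turn":0},{"grip":0,"tx":0,"ty":0,"tz":-1,"turn":0},{"grip":0,"tx":0,"ty":0,"tz":-1,"turn":0},{"grip":0,"tx":0,"ty":0,"tz":-1,"turn":0},{"grip":0,"tx":0,"ty":0,"tz":-1,"turn":0},{"grip":0,"tx":0,"ty":0,"tz":-1,"turn":0},{"grip":0,"tx":0,"ty":0,"tz":0,"turn":0}]'
python3 - <<'E'
from rig import arm
from h import *
c=arm.capture("wrist"); cv2.imwrite("pics/wrist5.png",c["image"]); P=cloud(c)
g=(P-[.4475,-.0457,0])@np.array([[.933,.359,0],[-.359,.933,0],[0,0,1]])
for y in range(-85,-35,10):
    e=(abs(g[...,0])<.008)&(g[...,1]*1000>y)&(g[...,1]*1000<y+10)&(g[...,2]>.078)&(g[...,2]<.2)
    print(y,e.sum(),np.median(g[e][:,2]) if e.any() else 0)
d=(P[...,2]>.133)&(P[...,2]<.15)&(np.hypot(P[...,0]-.47,P[...,1]-.016)<.03)
if d.any(): print(cv2.minAreaRect((P[d][:,:2]*1000).astype(np.float32)))
E
```

```text
time: 20.32
eef_pos: [0.4302, -0.0901, 0.2406]
tcp_rot: [3.138, -0.0, 1.203]
wrist_force: [-0.3, 0.0, -1.2]
grip_width: -0.0002
finger_force: 0.0
-85 262 0.08797105773672884
-75 259 0.0880912294373485
-65 267 0.0879467071798176
-55 270 0.0881545767939012
-45 242 0.087876667462099
((470.4986572265625, 14.666353225708008), (41.465736389160156, 11.99844741821289), 70.92980194091797)
```

View pics/wrist5.png

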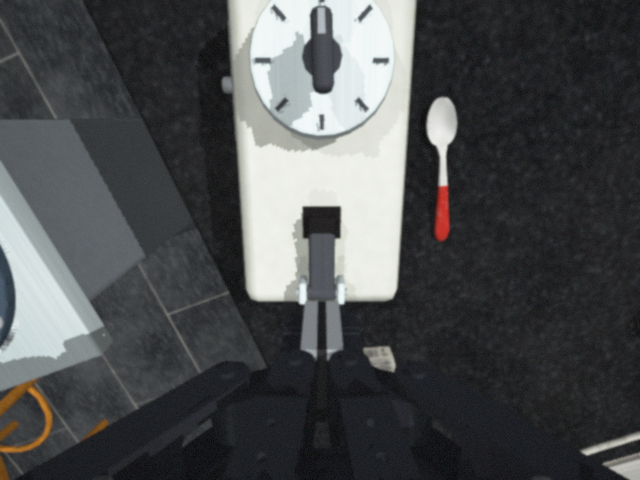

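The lever lies flat: its top is level at 88 mm, between (322,295) and (322,235). The wing's yaw is 70.9°, which is 1.59 rad off the stop, and the spoon hasn't moved.

```bash
python3 -c "
from rig import arm;print(arm.hand_in())"
```

```text
the job is handed in; nothing more can be done
None
```

The job is handed in (no verdict came back): the screw was bottomed, backed off about 1.59 rad and released, the lock lever lies flat, and the arm never went near the mug, salt box or teaspoon.

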